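# Find the check valve with the tired spring and fold its tag

### The job

One of the three spring check valves on the checking stands has a tired spring. Going along the row from the robot's left to its right, press each valve's disc down in its bore with the fingertips, through at least half of its 12 mm travel, to feel which spring is the softest; then push the flip tag of that valve's stand fully down flat and leave the other two tags standing. Do not lift or shift the valves, and leave the loose fittings round about alone.

Things in the scene. Friction and masses are not known exactly. Their poses are not given: they have to be found in the camera images.
- stand_left: the left checking stand (left, middle, right as seen from the robot; left is +y): fixed grey steel plate 12 mm thick, 130 x 130 mm under the valve, with a tongue 66 mm wide reaching 148 mm from the origin along the stand's +x. Origin: underside of the plate, on the axis of the valve that sits on it (table level). Four 8 mm dowels 14 mm high, 60 mm from the axis, centre the valve.
- tag_left (a joint): fold of the left stand's flip tag about its hinge (along the stand's y, 74 mm from the stand's origin along its +x, 16.5 mm above the table). 0 = standing, leaning 0.35 rad from vertical towards the stand's +x; grows as it folds down, 1.22 = flat on the tongue. Starts at 0 to 0.3. Stiff hinge (0.06 N m): it stays where it is left.
- tag_left_edge (a point): middle of the free edge of the left stand's flip tag: aluminium plate with a blank white card, 50 mm wide, 4 mm thick; this edge lies 60 mm from the hinge, 64 to 73 mm above the table when standing. Pushed from above near this edge (about 2 N) it folds down; when flat its upper face is 19 mm above the table.
- stand_middle: the middle checking stand (left, middle, right as seen from the robot; left is +y): fixed grey steel plate 12 mm thick, 130 x 130 mm under the valve, with a tongue 66 mm wide reaching 148 mm from the origin along the stand's +x. Origin: underside of the plate, on the axis of the valve that sits on it (table level). Four 8 mm dowels 14 mm high, 60 mm from the axis, centre the valve.
- tag_middle (a joint): fold of the middle stand's flip tag about its hinge (along the stand's y, 74 mm from the stand's origin along its +x, 16.5 mm above the table). 0 = standing, leaning 0.35 rad from vertical towards the stand's +x; grows as it folds down, 1.22 = flat on the tongue. Starts at 0 to 0.3. Stiff hinge (0.06 N m): it stays where it is left.
- tag_middle_edge (a point): middle of the free edge of the middle stand's flip tag: aluminium plate with a blank white card, 50 mm wide, 4 mm thick; this edge lies 60 mm from the hinge, 64 to 73 mm above the table when standing. Pushed from above near this edge (about 2 N) it folds down; when flat its upper face is 19 mm above the table.
- stand_right: the right checking stand (left, middle, right as seen from the robot; left is +y): fixed grey steel plate 12 mm thick, 130 x 130 mm under the valve, with a tongue 66 mm wide reaching 148 mm from the origin along the stand's +x. Origin: underside of the plate, on the axis of the valve that sits on it (table level). Four 8 mm dowels 14 mm high, 60 mm from the axis, centre the valve.
- tag_right (a joint): fold of the right stand's flip tag about its hinge (along the stand's y, 74 mm from the stand's origin along its +x, 16.5 mm above the table). 0 = standing, leaning 0.35 rad from vertical towards the stand's +x; grows as it folds down, 1.22 = flat on the tongue. Starts at 0 to 0.3. Stiff hinge (0.06 N m): it stays where it is left.
- tag_right_edge (a point): middle of the free edge of the right stand's flip tag: aluminium plate with a blank white card, 50 mm wide, 4 mm thick; this edge lies 60 mm from the hinge, 64 to 73 mm above the table when standing. Pushed from above near this edge (about 2 N) it folds down; when flat its upper face is 19 mm above the table.
- valve_a: one of three outwardly identical spring check valves of the wafer kind, a loose steel ring 108 mm across and 40 mm high with a 54 mm bore, about 1 kg, lying on one of the stands (which one varies). Origin: centre of its underside, 12 mm above the table; z up. Its upper face is 52 mm above the table.
- disc_a (a joint): how far valve_a's spring-loaded disc is pressed down: 0 = shut (spring holds it up), 0.012 m = fully open, on its stop. A good spring takes about 4 to 5 N to start and 11 to 15 N at the stop; a tired one clearly less than half of that.
- disc_a_top (a point): centre of the flat top of valve_a's disc, seen in the bore (54 mm across), 5 mm below the valve's upper face, so 47 mm above the table when shut; moves straight down when pressed
- valve_b: one of three outwardly identical spring check valves of the wafer kind, a loose steel ring 108 mm across and 40 mm high with a 54 mm bore, about 1 kg, lying on one of the stands (which one varies). Origin: centre of its underside, 12 mm above the table; z up. Its upper face is 52 mm above the table.
- disc_b (a joint): how far valve_b's spring-loaded disc is pressed down: 0 = shut (spring holds it up), 0.012 m = fully open, on its stop. A good spring takes about 4 to 5 N to start and 11 to 15 N at the stop; a tired one clearly less than half of that.
- disc_b_top (a point): centre of the flat top of valve_b's disc, seen in the bore (54 mm across), 5 mm below the valve's upper face, so 47 mm above the table when shut; moves straight down when pressed
- valve_c: one of three outwardly identical spring check valves of the wafer kind, a loose steel ring 108 mm across and 40 mm high with a 54 mm bore, about 1 kg, lying on one of the stands (which one varies). Origin: centre of its underside, 12 mm above the table; z up. Its upper face is 52 mm above the table.
- disc_c (a joint): how far valve_c's spring-loaded disc is pressed down: 0 = shut (spring holds it up), 0.012 m = fully open, on its stop. A good spring takes about 4 to 5 N to start and 11 to 15 N at the stop; a tired one clearly less than half of that.
- disc_c_top (a point): centre of the flat top of valve_c's disc, seen in the bore (54 mm across), 5 mm below the valve's upper face, so 47 mm above the table when shut; moves straight down when pressed
- coupling: loose steel pipe coupling, upright sleeve 42 mm across, 46 mm high; origin at the centre of its underside. Bystander.
- outlet: loose cone-shaped steel branch outlet, 48 mm across, 26 mm high; origin at the centre of its underside. Bystander.
- elbow: loose 90 degree steel elbow lying flat, 59 x 59 mm, 42 mm high; origin on its underside. Bystander.
- hex_plug: loose dark steel hexagon plug standing on its head, 40 mm across, 34 mm high; origin at the centre of its underside. Bystander.
Mind the look-alikes: they are no part of the job. Leave any purple, red or turquoise look-alike of the valve_c alone.

How it is judged:
By the outcome, as a careful person would: the job done as asked, in the order asked, and still so for the second after the job is handed in, with the robot touching nothing.
It also fails if it takes over 51 s, if anything falls off the work surface, if the arm or the gripper's body presses on something with over 40 N, if the wrist force passes 120 N, or if a joint passes its speed limit or range.

### The arm

A 6-joint arm with a two-finger parallel gripper is mounted at the origin on the work surface. World frame = base frame: x ahead of the robot, y to its left, z up, the work surface at z = 0. Lengths are in m, angles in rad, forces in N, time in s.
With the tool pointing down it reaches from about 0.275 to 0.75 m from the base axis. Payload 10.2 kg.
Tool frame: the origin (TCP) lies on the centre line of the jaws, within the pads' length; the fingertips stand tip_reach ahead of it and the grasp point (between the pads) lies 2 mm behind it (tip_reach is the distance from the TCP to the fingertips, in m); z points along the fingers, y is the direction in which the jaws open and shut (so a half turn about z gives the same grasp; the last joint's range is limited). The gripper opens to 88 mm and grips with 3 to 60 N. Pads are 18 mm wide; open, the fingers measure 123 mm over their backs; the gripper's body (75 mm by 187 mm) begins 45 mm behind the grasp point.
Start: joints at [-1.4, 0.313, 1.498, -0, 1.331, -0.223], TCP at [0.201, -0.485, 0.23] pointing down, gripper open.
Joint ranges: [-2.94, 2.94], [-0.97, 2.17], [0.19, 2.56], [-1.23, 4.37], [0.02, 3.11], [-2.88, 2.88]. Speed limits (rad/s): [2.39, 2.39, 3.01, 3.14, 3.14, 3.14].

### API

Orientations are given as a unit quaternion [x, y, z, w].
In Python, from workcell import move_pose, move_l, move_joints, move_gripper, dwell, inverse_kinematics, capture, PlanningError, sign_off, current_clock, current_qpos, current_dq, current_tau, current_eef_pos, current_eef_rot, current_wrist_force, current_moment, current_opening, tip_reach gives the robot as it stands. Calls block until the motion is done:
- move_pose(position, orientation): joint-space move of the TCP to a pose.
- move_l(position, max_speed=0.15, rotation=None, until_force=None): straight line of the TCP; rotation=None keeps the orientation; max_speed is the mean speed in m/s. With until_force (N) it stops when the force on the tool has changed by that much, and returns True; else False.
- move_joints(angles): joint-space move.
- move_gripper(opening): finger opening in m; the grip force is fixed at half the most; returns when the fingers have stopped.
- dwell(seconds).
- inverse_kinematics(position, orientation): joint angles nearest the present ones, or None.
- capture(name): name is "side" or "top"; returns a dict with "frame" (480x640x3 uint8, blue, green, red), "depth" (480x640 float32, m along the optical axis (not along the pixel's ray), 0 where there is no reading), "fx", "fy", "cx", "cy" (pixels), "k1" (the pictures are not rectified: a ray, as slopes to the right and down, at radius r is drawn at 1 + k1 r^2 times it, then the intrinsics apply), "rvec" (rotation vector, rad) and "tvec" (3), from world to camera coordinates, as OpenCV has them. Camera axes: x right, y down, z forward; pixel columns grow to the right and rows downward; lengths in m; the calibration is good to about 2 mm. A picture is of the moment at which its call begins.
A pose or a line that the arm cannot do raises PlanningError and nothing moves.
- sign_off(): hands the job in, once; it reports no verdict.
Readings, each from a call of its own:
- current_clock(): time.
- current_qpos(): joint angles.
- current_dq(): joint speeds.
- current_tau(): joint torques, N m.
- current_eef_pos(): TCP position.
- current_eef_rot(): TCP orientation.
- current_wrist_force(): force on the tool from outside, world axes, zero at the start.
- current_moment(): the same for the moment, N m.
- current_opening(): finger opening in m.
Only numpy, scipy, OpenCV 4.12 (cv2) and the standard library are available. Lean on these libraries where they do the work, as an engineer would, in place of code of your own. Each camera call takes 0.05 s, during which the arm holds its last target.

## Working session

There is one attempt and no reset: what is moved stays moved. The work goes in short steps, each a Python script; the robot and the scene stay as the last script left them, time stands still between calls to the robot, and variables do not carry over. Pictures are saved under pics/ and viewed, and the job is handed in when it is done.

```bash
mkdir -p pics
python3 - <<'E'
from workcell import *
import cv2,numpy as np,pickle
for n in("top","side"):
    c=capture(n); cv2.imwrite(f"pics/{n}0.png",c["frame"]); pickle.dump(c,open(f"{n}0.pkl","wb"))
    print(n,c["fx"],c["cx"],c["cy"],c["k1"],np.ravel(c["rvec"]),np.ravel(c["tvec"]))
print(tip_reach if not callable(tip_reach) else tip_reach(),current_clock(),current_eef_pos(),current_eef_rot(),current_opening(),current_wrist_force())
E
```

```text
top 435.1630794071536 319.96351238291555 243.9224921063867 0.02114041746588523 [ 2.12767797 -2.13706779  0.16797275] [-0.00426781  0.52507301  1.11047719]
side 561.5881864551296 324.6953022390534 243.39129330553834 -0.059414851616342954 [ 2.21124306 -0.14668181  0.09574374] [-0.51312032  0.086492    1.26958716]
0.017 0.1 [ 0.20138874 -0.48460559  0.22944438] [ 9.80680606e-01  1.95615079e-01  1.69533665e-05 -5.39093133e-04] 0.08816551911389184 [ 0.36743331  0.75501505 -0.32745859]
```

View pics/top0.png

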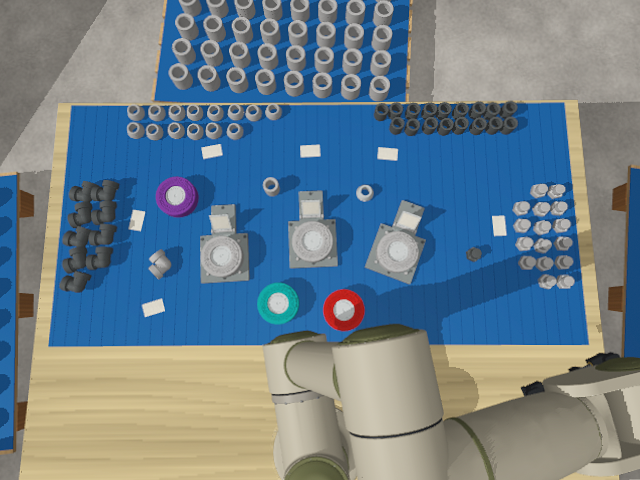

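View pics/side0.png

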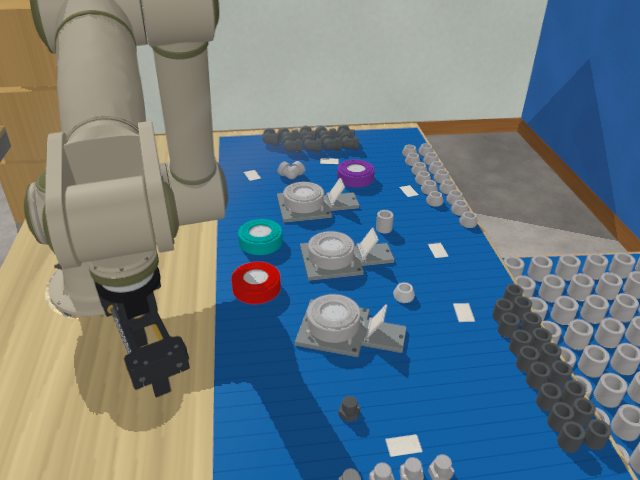

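Top view: the three grey valves on stands sit at about (222,256), (314,241) and (398,251), with tags at (222,220), (311,205) and (408,217). The purple (176,196), teal (278,303) and red (344,310) rings have no stand, so they are the look-alikes to leave alone.

```bash
cat > h.py <<'E'
import numpy as np,cv2,pickle
def cam(c):
    R,_=cv2.Rodrigues(np.array(c["rvec"],float)); return R,np.ravel(c["tvec"])
def slopes(c,u,v):
    x=(np.asarray(u,float)-c["cx"])/c["fx"]; y=(np.asarray(v,float)-c["cy"])/c["fy"]
    a,b=x.copy(),y.copy()
    for _ in range(10):
        s=1+c["k1"]*(a*a+b*b); a,b=x/s,y/s
    return a,b
def onplane(c,u,v,z):
    R,t=cam(c); a,b=slopes(c,u,v)
    d=np.stack([a,b,np.ones_like(a)],-1)@R; o=-R.T@t
    k=(z-o[2])/d[...,2]; return o+k[...,None]*d
def cloud(c):
    v,u=np.mgrid[:480,:640]; a,b=slopes(c,u,v); R,t=cam(c)
    P=np.stack([a,b,np.ones_like(a)],-1)*c["depth"][...,None]
    return (P-t)@R
def project(c,p):
    R,t=cam(c); q=np.atleast_2d(p)@R.T+t; a=q[:,0]/q[:,2]; b=q[:,1]/q[:,2]; s=1+c["k1"]*(a*a+b*b)
    return np.stack([c["fx"]*a*s+c["cx"],c["fy"]*b*s+c["cy"]],-1)
E
python3 - <<'E'
from h import *
c=pickle.load(open("top0.pkl","rb")); P=cloud(c)
s=pickle.load(open("side0.pkl","rb")); S=cloud(s)
f=c["frame"]; hsv=cv2.cvtColor(f,cv2.COLOR_BGR2HSV)
for n,(u,v),(tu,tv) in(("L",(222,256),(222,220)),("M",(314,241),(311,205)),("R",(398,251),(408,217))):
    p0=onplane(c,np.array(u),np.array(v),.047)
    for w,Q in(("top",P),("side",S)):
        d=np.hypot(*(Q[...,:2]-p0[:2]).transpose(2,0,1))
        m=(d<.085)&(Q[...,2]>.043)&(Q[...,2]<.06)
        # valve ring/disc: keep within 62mm then iterate
        ctr=p0[:2]
        m=(np.hypot(Q[...,0]-ctr[0],Q[...,1]-ctr[1])<.063)&(Q[...,2]>.049)&(Q[...,2]<.056)
        q=Q[m][:,:2].astype(np.float32); (cc,r)=cv2.minEnclosingCircle(q)
        print(n,w,p0[:2].round(4),cc,r,len(q),"zmed",np.median(Q[m][:,2]))
        # tag points
        m=(d>.065)&(d<.15)&(Q[...,2]>.022)&(Q[...,2]<.09)&(Q[...,0]>p0[0]+.05)
        t=Q[m]; 
        if len(t):
            top=t[t[:,2]>np.percentile(t[:,2],90)]; print("   tag n",len(t),"zmax",t[:,2].max(),"top mean",top.mean(0).round(4), "all mean",t.mean(0).round(4))
big=cv2.resize(f[170:300,180:450],None,fx=2.9,fy=2.9,interpolation=cv2.INTER_CUBIC); cv2.imwrite("pics/crop0.png",big)
f2=s["frame"][150:370,240:430]; cv2.imwrite("pics/crop1.png",cv2.resize(f2,None,fx=2.7,fy=2.7,interpolation=cv2.INTER_CUBIC))
E
```

```text
L top [0.4935 0.2514] (0.4955206513404846, 0.2548927366733551) 0.05383601412177086 827 zmed 0.051782776649010286
   tag n 295 zmax 0.07224823218350815 top mean [0.5991 0.262  0.0687] all mean [0.5857 0.2601 0.0477]
L side [0.4935 0.2514] (0.4957801401615143, 0.24720551073551178) 0.056006185710430145 484 zmed 0.051764749860280276
   tag n 198 zmax 0.0704352063276529 top mean [0.598  0.2569 0.068 ] all mean [0.5847 0.253  0.047 ]
M top [0.5323 0.0091] (0.534417986869812, 0.01610707864165306) 0.05377737060189247 815 zmed 0.05148242654252108
   tag n 286 zmax 0.07303124414143321 top mean [0.637  0.0208 0.0693] all mean [0.6246 0.0192 0.0483]
M side [0.5323 0.0091] (0.5345081090927124, 0.009986615739762783) 0.055508289486169815 713 zmed 0.051657003706496264
   tag n 285 zmax 0.07031483093929812 top mean [0.6365 0.0128 0.0684] all mean [0.6232 0.0128 0.047 ]
R top [ 0.5045 -0.2118] (0.5057051777839661, -0.20942218601703644) 0.05494372174143791 813 zmed 0.05147907534274045
   tag n 295 zmax 0.07217064639374576 top mean [ 0.5984 -0.248   0.0696] all mean [ 0.5878 -0.2428  0.0479]
R side [ 0.5045 -0.2118] (0.5041403770446777, -0.2139468491077423) 0.05458731949329376 1043 zmed 0.0516854340857103
   tag n 258 zmax 0.07349344129896197 top mean [ 0.5979 -0.2524  0.0708] all mean [ 0.5866 -0.2502  0.0503]
```

View pics/crop0.png

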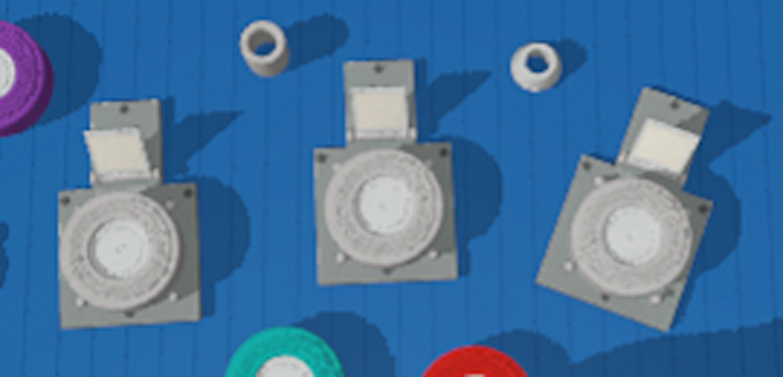

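View pics/crop1.png

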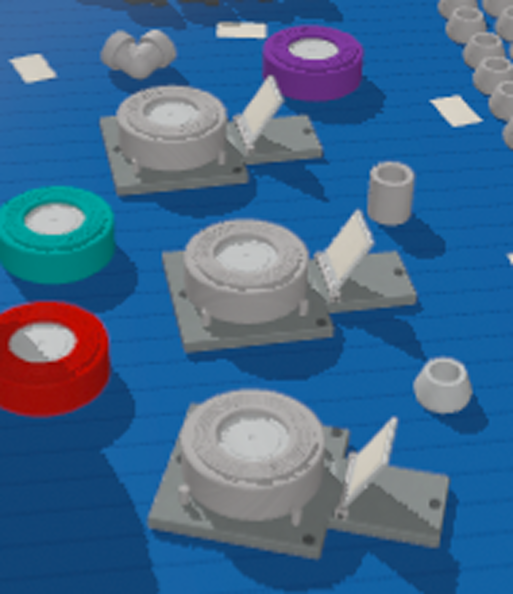

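The crops confirm three grey valves on stands, all tags standing. The top and side y estimates differ by about 6 mm, so I'll triangulate the disc centres before pressing.

Run:
```python
from h import *
c=pickle.load(open("top0.pkl","rb")); s=pickle.load(open("side0.pkl","rb"))
def disc(cc,u,v,r,z):
    # bright disc pixels
    h=cv2.cvtColor(cc["frame"],cv2.COLOR_BGR2HSV); V=h[...,2]; 
    sub=np.zeros(V.shape,np.uint8); cv2.circle(sub,(u,v),r,255,-1)
    t,_=cv2.threshold(V[sub>0].reshape(-1,1),0,255,cv2.THRESH_OTSU)
    m=((V>t)&(sub>0)&(h[...,1]<40)).astype(np.uint8)
    m=cv2.morphologyEx(m,cv2.MORPH_OPEN,np.ones((3,3)))
    n,l,st,ce=cv2.connectedComponentsWithStats(m); i=1+st[1:,4].argmax()
    k=[q for q in cv2.findContours((l==i).astype(np.uint8),0,1)[0]]; k=max(k,key=len); e=cv2.fitEllipse(cv2.convexHull(k))
    return np.array(e[0]),e,st[i,4]
def ringfit(cc,u,v,zz=.052):
    h=cv2.cvtColor(cc["frame"],cv2.COLOR_BGR2HSV); 
for n,a,b in(("L",(224,256),(304,192)),("M",(314,241),(331,243)),("R",(398,251),(333,313))):
    pa,ea,na=disc(c,*a,17,.047); pb,eb,nb=disc(s,*b,18,.047)
    A=onplane(c,pa[0],pa[1],.047); B=onplane(s,pb[0],pb[1],.047)
    # triangulate
    Rc,tc=cam(c);Rs,ts=cam(s)
    xa=np.array(slopes(c,*pa)); xb=np.array(slopes(s,*pb))
    X=cv2.triangulatePoints(np.c_[Rc,tc],np.c_[Rs,ts],xa.reshape(2,1),xb.reshape(2,1)); X=X[:3,0]/X[3]
    print(n,pa.round(1),pb.round(1),na,nb,A[:2].round(4),B[:2].round(4),X.round(4),np.round(ea[1],1),np.round(eb[1],1))
# robot-based calibration check not visible. Stand direction from top plate: dark dowels etc -> minAreaRect of tag/plate
P=cloud(c)
hs=cv2.cvtColor(c["frame"],cv2.COLOR_BGR2HSV)
for n,(x,y) in(("L",(.4956,.251)),("M",(.5345,.012)),("R",(.505,-.212))):
    for w,cc in(("top",c),("side",s)):
        Q=cloud(cc); g=cv2.cvtColor(cc["frame"],cv2.COLOR_BGR2HSV)[...,1]<60
        d=np.hypot(Q[...,0]-x,Q[...,1]-y)
        m=(d<.17)&(Q[...,2]>.006)&(Q[...,2]<.016)&g
        tg=(d>.09)&(d<.16)&(Q[...,2]>.006)&(Q[...,2]<.016)&g&(Q[...,0]>x)
        q=Q[m][:,:2].astype(np.float32)
        # fit tongue side edges: direction via centroid
        pl=Q[m&(d<.1)][:,:2].astype(np.float32); r=cv2.minAreaRect(pl)
        t=Q[tg][:,:2]
        print(n,w,"plate",np.round(r[0],4),np.round(r[1],3),round(r[2],1),"tongue",t.mean(0).round(4),len(t))
```

```text
L [222.6 254.8] [303.8 190.7] 298 386 [0.4968 0.2499] [0.4977 0.26  ] [0.4961 0.2482 0.0542] [19.3 20. ] [17.8 34.4]
M [313.6 240. ] [331.6 243.2] 289 536 [0.5349 0.0103] [0.5366 0.0186] [0.5345 0.0101 0.0534] [19.2 19.3] [23.7 36.1]
R [398.7 250.3] [334.5 312.7] 280 311 [ 0.5063 -0.2137] [ 0.5072 -0.2137] [ 0.5068 -0.2137  0.0469] [18.1 19.7] [15.5 26.1]
L top plate [0.5114 0.2554] [0.162 0.129] 3.2 tongue [0.6216 0.2556] 272
L side plate [0.5121 0.2484] [0.167 0.134] 1.3 tongue [0.6142 0.2506] 275
M top plate [0.5495 0.0159] [0.161 0.129] 2.4 tongue [0.6605 0.0209] 247
M side plate [0.5513 0.0097] [0.166 0.132] 2.2 tongue [0.6533 0.008 ] 383
R top plate [ 0.5194 -0.2153] [0.13 0.16] 69.4 tongue [ 0.6255 -0.2518] 263
R side plate [ 0.5209 -0.221 ] [0.132 0.163] 68.8 tongue [ 0.6105 -0.2552] 742
```

```bash
cat > press.py <<'E'
from workcell import *
import numpy as np
from scipy.spatial.transform import Rotation as Ro
TR=tip_reach if not callable(tip_reach) else tip_reach()
def quat(sgn=1,yaw=0): # jaw along world x (rotated by yaw)
    R=np.array([[0,sgn,0],[sgn,0,0],[0,0,-1.]]); return (Ro.from_euler('z',yaw)*Ro.from_matrix(R)).as_quat()
def goto(x,y,tipz,yaw=0):
    best=None
    for s in(1,-1):
        q=quat(s,yaw); j=inverse_kinematics([x,y,tipz+TR],q)
        if j is not None and (best is None or abs(j[5])<best[0]): best=(abs(j[5]),q)
    move_pose([x,y,tipz+TR],best[1]); return best[1]
def press(x,y):
    move_l([x,y,.052+TR],.1); dwell(.2); f0=np.array(current_wrist_force()); print("t",current_clock(),"base",f0.round(2))
    for z in(.044,.041,.038):
        hit=move_l([x,y,z+TR],.02,until_force=25); dwell(.25)
        print("cmd",z,"tip",(np.array(current_eef_pos())-[0,0,TR]).round(4),"F",(np.array(current_wrist_force())-f0).round(2),hit)
        if hit: break
    move_l([x,y,.075+TR],.1); print("t",current_clock())
E
python3 - <<'E'
from press import *
move_gripper(0.0); print(current_opening())
goto(.496,.2505,.12); print(current_qpos(),current_clock()); press(.496,.2505)
E
```

```text
0.000322196979069188
[ 2.55665054e-01  4.66460853e-01  1.52968051e+00 -9.83855921e-05
  1.14521603e+00  2.56772136e-01] 4.2083
t 5.2417 base [0.81 0.25 0.09]
cmd 0.044 tip [0.496  0.2505 0.0441] F [-0.36 -0.04  0.07] False
cmd 0.041 tip [0.496  0.2505 0.041 ] F [-0.94 -0.22  0.7 ] False
cmd 0.038 tip [0.496  0.2505 0.0381] F [-1.17 -0.25 -0.  ] False
t 7.6583
```

No force showed on the left valve at any depth. I'll look at where the fingertips really are before reading anything into it.

Run:
```python
from press import *
import pickle,cv2
from h import *
x,y=.496,.2505
move_l([x,y,.040+TR],.1,until_force=25); dwell(.1)
F=[np.array(current_wrist_force()).round(2)];print(F,current_eef_pos(),current_clock())
for n in("side","top"):
    c=capture(n); pickle.dump(c,open(n+"1.pkl","wb"))
    u,v=project(c,[x,y,.047])[0].astype(int); print(n,u,v, project(c,[x,y,.04]))
    f=c["frame"][max(0,v-75):v+75,max(0,u-100):u+100]; cv2.imwrite(f"pics/{n}1.png",cv2.resize(f,None,fx=4,fy=4,interpolation=cv2.INTER_CUBIC))
```

```text
[array([ 0.19,  0.26, -0.99])] [0.49636458 0.25057805 0.05753643] 8.2583
side 303 192 [[303.59978792 194.81749511]]
top 222 255 [[222.96415398 255.42308295]]
```

View pics/side1.png

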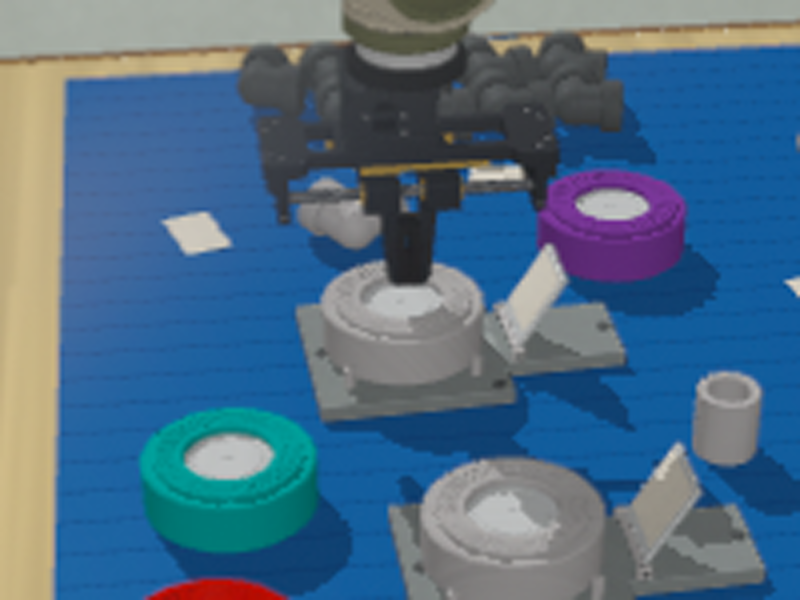

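View pics/top1.png

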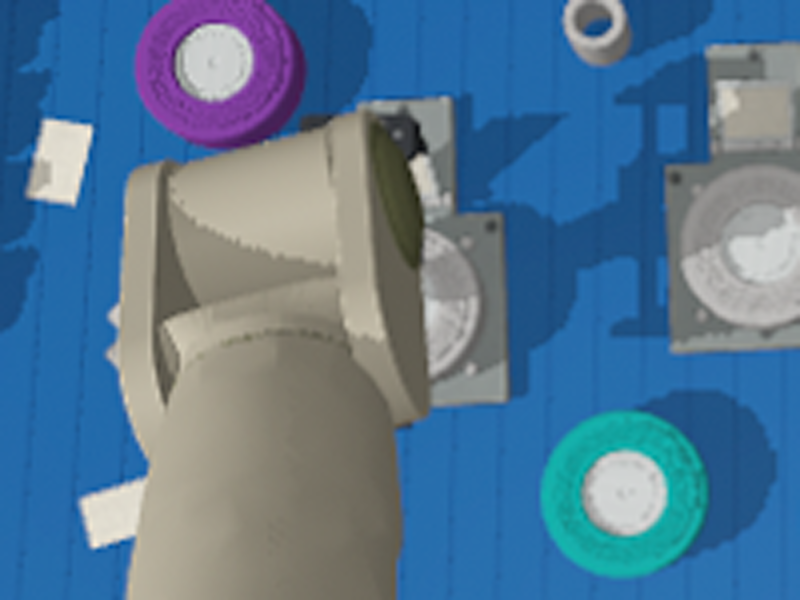

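Run:
```python
from h import *
s=pickle.load(open("side1.pkl","rb")); Q=cloud(s); s0=pickle.load(open("side0.pkl","rb")); Q0=cloud(s0)
for v in range(172,202,2): print(v,[tuple((Q[v,u]*1000).round(0).astype(int)) for u in(299,303,307)], s["frame"][v,303],"before",(Q0[v,303]*1000).round(0))
```

```text
172 [(np.int64(483), np.int64(240), np.int64(116)), (np.int64(494), np.int64(247), np.int64(112)), (np.int64(505), np.int64(250), np.int64(110))] [40 36 35] before [513. 423.  11.]
174 [(np.int64(483), np.int64(239), np.int64(111)), (np.int64(494), np.int64(242), np.int64(109)), (np.int64(505), np.int64(245), np.int64(107))] [42 40 39] before [514. 430.   0.]
176 [(np.int64(483), np.int64(241), np.int64(104)), (np.int64(493), np.int64(237), np.int64(106)), (np.int64(504), np.int64(239), np.int64(104))] [42 40 38] before [513. 420.  -1.]
178 [(np.int64(483), np.int64(241), np.int64(99)), (np.int64(494), np.int64(242), np.int64(97)), (np.int64(504), np.int64(243), np.int64(96))] [42 40 40] before [510. 399.   5.]
180 [(np.int64(483), np.int64(243), np.int64(91)), (np.int64(494), np.int64(239), np.int64(92)), (np.int64(504), np.int64(244), np.int64(89))] [40 37 38] before [509. 388.   5.]
182 [(np.int64(483), np.int64(241), np.int64(86)), (np.int64(494), np.int64(242), np.int64(85)), (np.int64(504), np.int64(240), np.int64(85))] [40 37 37] before [500. 300.  50.]
184 [(np.int64(484), np
[... 899 characters left out ...]
.int64(246), np.int64(46)), (np.int64(494), np.int64(243), np.int64(48)), (np.int64(504), np.int64(240), np.int64(49))] [191 191 189] before [493. 240.  49.]
196 [(np.int64(482), np.int64(230), np.int64(50)), (np.int64(492), np.int64(232), np.int64(48)), (np.int64(502), np.int64(222), np.int64(53))] [177 180 180] before [493. 235.  46.]
198 [(np.int64(480), np.int64(215), np.int64(54)), (np.int64(491), np.int64(215), np.int64(53)), (np.int64(500), np.int64(209), np.int64(56))] [160 161 164] before [491. 216.  52.]
200 [(np.int64(479), np.int64(205), np.int64(54)), (np.int64(490), np.int64(209), np.int64(50)), (np.int64(500), np.int64(203), np.int64(53))] [140 140 143] before [490. 210.  50.]
```

The left-valve picture shows the fingertip at about z 0.067, although the readings put it at 0.040. I'll retake it at standstill to rule out a stale frame.

Run:
```python
from press import *
import pickle,cv2
from h import *
c=capture("side"); pickle.dump(c,open("side2.pkl","wb"))
print(current_clock(),current_eef_pos(),current_wrist_force())
f=c["frame"][130:230,240:370]; cv2.imwrite("pics/side2.png",cv2.resize(f,None,fx=6,fy=6,interpolation=cv2.INTER_CUBIC))
Q=cloud(c)
for y in(.2415,.2505): print(y,project(c,[[.496,y,z] for z in(.04,.05,.06,.07)]).round(1).tolist())
b=c["frame"].max(2)<70
for u in range(296,312,2):
    col=[v for v in range(150,210) if b[v,u]]; print(u,max(col) if col else None, onplane(c,np.array(float(u)),np.array(float(max(col))),.047).round(3) if col else '')
```

```text
8.4083 [0.49624726 0.25059149 0.05749485] [-0.8042778  -0.47128731  0.20717273]
0.2415 [[304.0, 196.6], [304.0, 193.4], [303.9, 190.2], [303.9, 186.9]]
0.2505 [[303.6, 194.8], [303.6, 191.6], [303.6, 188.4], [303.5, 185.2]]
296 169 [0.489 0.38  0.047]
298 172 [0.492 0.362 0.047]
300 185 [0.491 0.291 0.047]
302 187 [0.495 0.28  0.047]
304 187 [0.5   0.279 0.047]
306 187 [0.506 0.278 0.047]
308 187 [0.511 0.278 0.047]
310 183 [0.519 0.298 0.047]
```

View pics/side2.png

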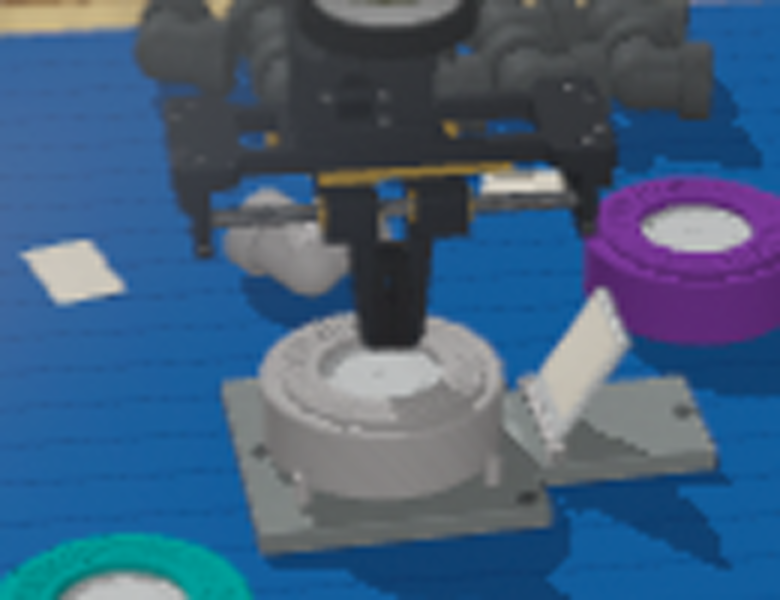

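The frame was current. The closed tips are at z ≈ 0.067, about 26 mm above where `tip_reach` puts them, so the left disc hasn't been touched yet. I'll turn the jaws across (clear of the tag) and step down, averaging the force to find real contact.

```bash
cat > press2.py <<'E'
from press import *
def meanF(n=6):
    a=[]
    for _ in range(n): dwell(.02); a.append(current_wrist_force())
    return np.mean(a,0)
def press2(x,y,z0,z1,dz=.0015,fmax=22,extra=None):
    move_l([x,y,z0],.12); dwell(.15); f0=meanF(10); print("t",current_clock(),"base",f0.round(2)); log=[]
    z=z0
    while z>z1+1e-6:
        z-=dz; hit=move_l([x,y,z],.03,until_force=fmax); F=meanF()-f0; p=current_eef_pos()
        log.append((p[2],F[2])); print(f"z {z:.4f} act {p[2]:.4f} F",F.round(2),hit)
        if hit or F[2]>fmax: break
    if extra: extra()
    move_l([x,y,.09],.12); print("t",current_clock()); return log
E
python3 - <<'E'
from press2 import *
import pickle
x,y=.496,.2505
move_l([x,y,.10],.15)
goto(x,y,.083,yaw=np.pi/2)
print(current_qpos())
def ex(): pickle.dump(capture("side"),open("side3.pkl","wb"))
press2(x,y,.045,.0285,extra=ex)
E
```

```text
[ 2.56784054e-01  5.12266447e-01  1.56696919e+00  9.56271473e-06
  1.06299130e+00 -1.31302976e+00]
t 11.1667 base [ 0.02  0.06 -0.08]
z 0.0435 act 0.0435 F [-0.02 -0.32  0.23] False
z 0.0420 act 0.0420 F [-0.09 -0.05  0.19] False
z 0.0405 act 0.0405 F [-0.01 -0.1   0.55] False
z 0.0390 act 0.0390 F [-0.08 -0.02  0.14] False
z 0.0375 act 0.0380 F [-1.42 -0.57  5.23] False
z 0.0360 act 0.0366 F [-2.09 -0.66  6.85] False
z 0.0345 act 0.0352 F [-2.58 -0.82  7.66] False
z 0.0330 act 0.0338 F [-2.71 -0.91  8.83] False
z 0.0315 act 0.0324 F [-3.29 -1.45 10.28] False
z 0.0300 act 0.0310 F [-3.68 -1.45 11.38] False
z 0.0285 act 0.0296 F [-4.57 -1.57 12.02] False
t 15.7333
```

Left valve: contact at TCP z ≈ 0.0385, then 5 to 12 N over 9 mm, which is a good spring. Next the middle and right valves, with fewer steps.

```bash
python3 - <<'E'
from press2 import *
import pickle
x,y=.5345,.0125
move_l([x,y,.1],.25); print(current_clock())
def ex(): pickle.dump(capture("side"),open("side4.pkl","wb"))
press2(x,y,.041,.0290,dz=.003,extra=ex)
E
python3 - <<'E'
from h import *
a=pickle.load(open("side3.pkl","rb"))["frame"][130:230,240:370];b=pickle.load(open("side4.pkl","rb"))["frame"][180:280,270:400]
cv2.imwrite("pics/p34.png",cv2.resize(np.hstack([a,b]),None,fx=3,fy=3,interpolation=cv2.INTER_CUBIC))
E
```

```text
16.85
t 17.8083 base [ 0.24 -0.3  -0.28]
z 0.0380 act 0.0381 F [-0.14  0.35  1.77] False
z 0.0350 act 0.0351 F [0.3  0.23 2.41] False
z 0.0320 act 0.0320 F [0.28 0.05 3.02] False
z 0.0290 act 0.0290 F [-0.05 -0.09  3.94] False
t 19.9167
```

View pics/p34.png

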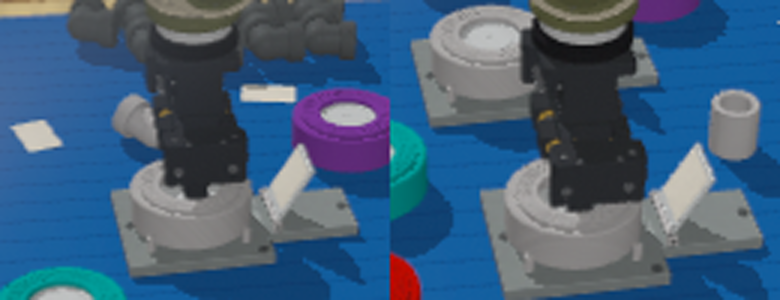

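Middle valve: 1.8 N at the start and 3.9 N at 9 mm, clearly soft. Now the right one.

Run:
```python
from press2 import *
import pickle
x,y=.5055,-.2125
move_l([x,y,.1],.25); 
q=goto(x,y,.083,yaw=np.pi/2-.37); print(current_clock(),current_qpos())
def ex(): pickle.dump(capture("side"),open("side5.pkl","wb"))
press2(x,y,.041,.0290,dz=.003,extra=ex)
move_l([x,y,.12],.2)
for n in("top","side"): pickle.dump(capture(n),open(n+"6.pkl","wb"))
print(current_clock())
from h import *
a=pickle.load(open("side5.pkl","rb"))["frame"][250:390,270:420]
cv2.imwrite("pics/p5.png",cv2.resize(a,None,fx=4,fy=4,interpolation=cv2.INTER_CUBIC))
cv2.imwrite("pics/top6.png",cv2.resize(pickle.load(open("top6.pkl","rb"))["frame"][170:300,180:450],None,fx=2.9,fy=2.9,interpolation=cv2.INTER_CUBIC))
```

```text
23.9167 [-6.11568006e-01  4.97707777e-01  1.58986073e+00 -1.42892926e-07
  1.05409068e+00  1.32886414e+00]
t 24.875 base [-0.08  0.02  0.13]
z 0.0380 act 0.0384 F [ 1.3  -0.52  4.14] False
z 0.0350 act 0.0355 F [ 1.06 -0.15  5.64] False
z 0.0320 act 0.0326 F [ 0.81 -0.12  7.42] False
z 0.0290 act 0.0298 F [-0.44  0.43  9.08] False
t 26.9833
27.3833
```

View pics/p5.png

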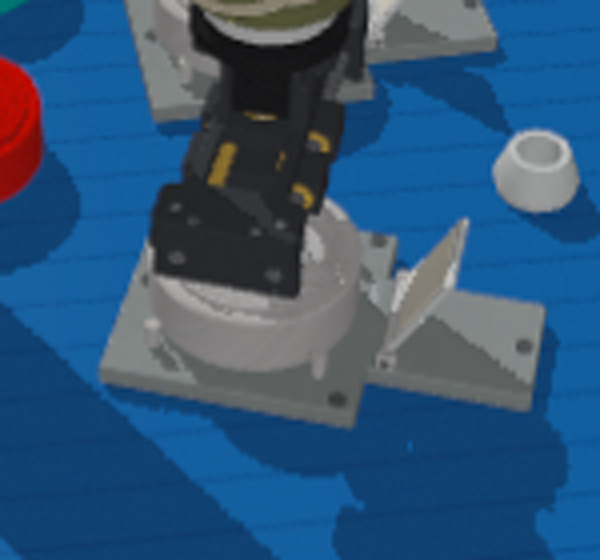

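View pics/top6.png

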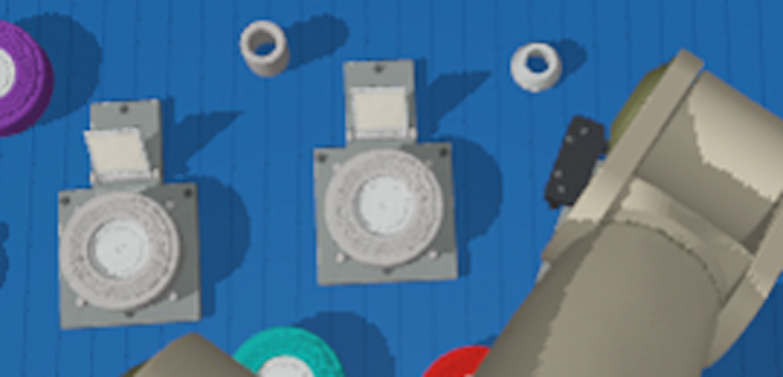

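Right valve is good (4.1 to 9.1 N), so the middle valve is the tired one. I'll push the middle tag (crop at (380,110), image ≈ (311,206)), which the picture shows standing.

Run:
```python
from press2 import *
import pickle
from h import *
yaw=.04; o=np.array([.5345,.0125]); d=np.array([np.cos(yaw),np.sin(yaw)])
p=o+.100*d
goto(p[0],p[1],.103,yaw=np.pi/2+yaw); print(current_clock(),current_qpos())
move_l([*p,.075],.12); dwell(.15); f0=meanF(8)
for r,z in((.106,.045),(.114,.024),(.120,.013)):
    h=move_l([*(o+r*d),z],.06,until_force=25); print(r,z,current_eef_pos().round(4) if hasattr(current_eef_pos(),'round') else current_eef_pos(),(meanF()-f0).round(2),h)
    if h: break
if not h:
  for z in(.011,.0095,.008,.0065,.005):
    h=move_l([*(o+.120*d),z],.02,until_force=14); F=meanF(4)-f0; print(z,current_eef_pos(),F.round(2),h)
    if h or F[2]>13: break
pickle.dump(capture("side"),open("side7.pkl","wb")); print(current_clock())
cv2.imwrite("pics/s7.png",cv2.resize(pickle.load(open("side7.pkl","rb"))["frame"][180:300,270:430],None,fx=4.5,fy=4.5,interpolation=cv2.INTER_CUBIC))
```

```text
28.4083 [-1.60177365e-01  6.47295284e-01  1.27917120e+00 -3.73668693e-04
  1.21560883e+00  1.37242542e+00]
0.106 0.045 [0.6424 0.0166 0.0567] [2.03 0.2  3.14] True
29.7667
```

View pics/s7.png

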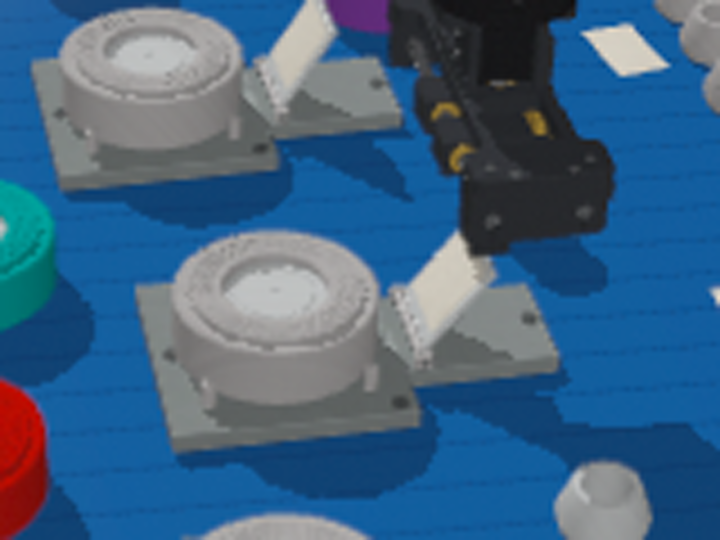

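The push stopped early on a brief impact spike (steady force only 3 N), with the tag already folding. I'll continue more slowly.

Run:
```python
from press2 import *
import pickle
from h import *
yaw=.04; o=np.array([.5345,.0125]); d=np.array([np.cos(yaw),np.sin(yaw)])
h=False
for r,z in((.108,.045),(.114,.027),(.120,.014)):
    h=move_l([*(o+r*d),z],.03,until_force=20); print(r,z,np.round(current_eef_pos(),4),np.round(current_wrist_force(),2),h)
    if h: break
if not h:
  for z in(.0115,.0095,.008,.0065,.005):
    h=move_l([*(o+.120*d),z],.02,until_force=14); F=meanF(4); print(z,np.round(current_eef_pos(),4),F.round(2),h)
    if h or F[2]>13: break
pickle.dump(capture("side"),open("side8.pkl","wb")); print(current_clock())
cv2.imwrite("pics/s8.png",cv2.resize(pickle.load(open("side8.pkl","rb"))["frame"][180:300,270:430],None,fx=4.5,fy=4.5,interpolation=cv2.INTER_CUBIC))
```

```text
0.108 0.045 [0.6417 0.0169 0.0444] [-0.35 -0.39  0.74] False
0.114 0.027 [0.6483 0.0171 0.0269] [-0.38  0.02  0.42] False
0.12 0.014 [0.6545 0.0173 0.0139] [ 0.61 -0.58  1.24] False
0.0115 [0.6544 0.0173 0.0115] [ 0.08 -0.51  0.18] False
0.0095 [0.6547 0.0173 0.0101] [-1.01 -0.02  5.15] False
0.008 [0.6547 0.0173 0.0097] [-5.57  0.4  14.  ] False
32.75
```

View pics/s8.png

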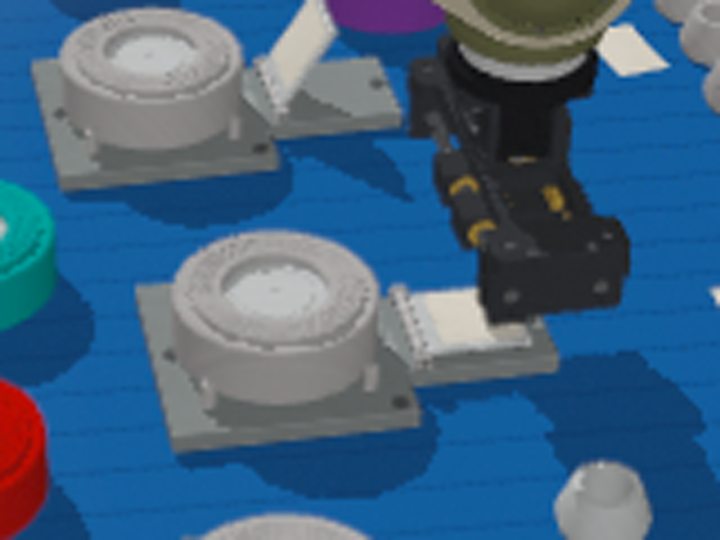

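The tag hit a hard stop (14 N) at the flat height. I'll lift off, clear the view and check.

Run:
```python
from press2 import *
import pickle
from h import *
p=current_eef_pos()
move_l([p[0],p[1],.15],.15)
move_joints([-1.0,.313,1.498,0,1.331,1.0]); dwell(.3)
print(current_clock(),np.round(current_wrist_force(),2))
for n in("top","side"):
    c=capture(n); pickle.dump(c,open(n+"9.pkl","wb")); Q=cloud(c)
    for l,(x,y) in(("L",(.496,.251)),("M",(.5345,.0125)),("R",(.5055,-.2125))):
        yaw=-.37 if l=="R" else .04
        a=(Q[...,0]-x)*np.cos(yaw)+(Q[...,1]-y)*np.sin(yaw); b=-(Q[...,0]-x)*np.sin(yaw)+(Q[...,1]-y)*np.cos(yaw)
        m=(a>.075)&(a<.134)&(abs(b)<.02)&(Q[...,2]<.09); t=Q[m]
        w=Q[(np.hypot(a,b)<.063)&(Q[...,2]>.049)&(Q[...,2]<.056)]
        cc=cv2.minEnclosingCircle(w[:,:2].astype(np.float32)) if len(w) else None
        print(n,l,"tag z 50/95%",np.percentile(t[:,2],[50,95]).round(4) if len(t) else None,"valve",np.round(cc[0],4) if cc else None)
a=pickle.load(open("side9.pkl","rb"))["frame"][150:390,230:430]; b=pickle.load(open("top9.pkl","rb"))["frame"][150:390,170:450]
cv2.imwrite("pics/f9.png",cv2.resize(np.hstack([a,b]),None,fx=1.66,fy=1.66,interpolation=cv2.INTER_CUBIC))
```

```text
35.9083 [ 1.12 -0.    0.58]
top L tag z 50/95% [0.0368 0.0669] valve [0.4954 0.2546]
top M tag z 50/95% [0.0197 0.0234] valve [0.534  0.0157]
top R tag z 50/95% [0.0426 0.0699] valve [ 0.5058 -0.2095]
side L tag z 50/95% [0.0177 0.0661] valve [0.4964 0.2478]
side M tag z 50/95% [0.0196 0.0224] valve [0.535  0.0097]
side R tag z 50/95% [0.0133 0.0692] valve [ 0.5046 -0.2145]
```

View pics/f9.png

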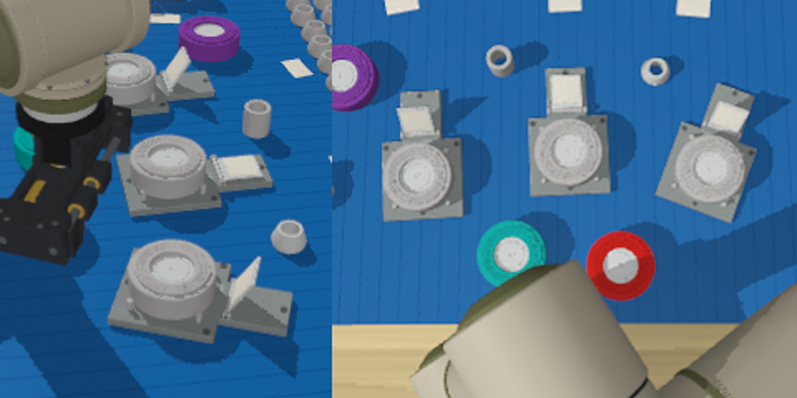

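The middle tag lies flat (face at about 19.6 mm). The left and right tags stand, the valves are within 1 mm of where they started, and the robot is clear.

```bash
python3 -c "
from workcell import *
sign_off();print(current_clock())"
```

```text
the job is handed in; nothing more can be done
the job is handed in; nothing more can be done
```

The middle valve has the tired spring. Its tag is pushed flat and the job is handed in, with the last clock reading before hand-in about 36 s (limit 51 s).

I pressed the three discs about 9 mm each, left to right:

| Valve | Force at start | Force at about 9 mm |
|---|---|---|
| Left | 5 N | 12 N |
| Middle | 1.8 N | 3.9 N |
| Right | 4.1 N | 9.1 N |

**Last checks:** The middle tag came up against a hard stop at 14 N, and its face then measured about 19.6 mm in both views, against 19 mm for flat. The left and right tags are still standing. The valves read within about 1 mm of their first positions, the loose fittings in view look undisturbed, and the robot is touching nothing.

**What disagreed or went wrong:**
- **Fingertip height:** the closed fingertips sat about 26 mm higher than `tip_reach` (0.017) implies. My first two moves over the left valve therefore touched nothing. I spotted this in the side picture and repeated the press, finding the disc by force.
- **Camera offset:** the top and side cameras differed by 5 to 8 mm in y, so I used values in between.
- **Tag push:** the first push stopped early on a brief force spike, and I finished it more slowly.

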